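# Load washed connectors and hang their basket on the bench dryer

## Task

Get the washed parts drying: swing the dryer's sprung arm round over the blower and lock it there with the locating pin pushed fully home, and put every BNC tee and fuse from the grey draining tray into the wire basket where it hangs on the loading stand, shared between its two ends so that it hangs level. Then carry the basket by its grip over to the two prongs of the pinned arm, keeping it level and never setting it down on the way. Finally, with the basket hanging freely over the blower, press the dryer's start button fully in; leave the other things on the bench where they are.

Things in the scene. Friction and masses are not known exactly. Their poses are not given: they have to be found in the camera images.
- stand: loading stand: grey foot plate (160 x 100 mm, 14 mm high) with a post near its back end (this origin: the post's foot). From the post's top a fixed arm, 10 mm thick, runs to its -x, towards the robot; two upturned round prongs, 6 mm thick and 76 mm apart, stick out of the arm sideways, to the stand's -y (towards the dryer).
- stand_seat (a point): midway between the loading stand's prongs, where the centre line of the basket's bail rests in their V; 220 mm above the bench; axes as the stand's. The prongs point to -y and their tips end 19 mm beyond and 17 mm above this point: a bail is freed by lifting it 25 to 35 mm, then moving it 45 mm or more to -y. The arm is 20 mm behind (+y) and no higher than 4 mm above; the post is at x = 120 mm.
- dryer: bench dryer; origin at the foot of its upright column, -x towards its blower. The round white blower (124 mm across, 42 mm high, wire grille) has its centre 170 mm from the column. Round the column, above a fixed quadrant plate, turns a sprung arm with two prongs like the stand's.
- column_top (a point): centre of the top face (34 mm square, 272 mm above the bench) of the dryer's column, which is also the swing arm's pivot axis. In it is the pin's stowing hole, 13 mm wide, 30 mm deep.
- index_hole (a point): centre of the mouth of the index hole (13 mm wide, through 12 mm of steel, chamfered) in the fixed quadrant plate, 85 mm from the column axis, 215 mm above the bench. The flat top of the quadrant, at this height, runs under the arm's eye all the way from the rest stop to this hole.
- swing_arm (a joint): angle of the dryer's arm about the column (rad): 0 at its rest stop, where a return spring holds it; grows clockwise seen from above; 1.134 with its eye over the index hole; stop at 1.3. Takes about 2 N at the eye at rest, 5 N at the index hole; let go unpinned, it swings back.
- swing_eye (a point): centre of the top of the arm's eye: aluminium boss 34 mm square, 22 mm high, with a vertical 13 mm through hole (chamfered), 85 mm from the column axis; top 239 mm above the bench, underside 2 mm above the quadrant. A pin put into it stands on the quadrant; the arm can be swung round by that pin's head, and the pin pushed down at the index hole.
- swing_seat (a point): on the swing arm, midway between its prongs where the bail's centre line rests, 220 mm above the bench, 170 mm from the column axis. The prongs are 76 mm apart and shaped as on the stand but point to this frame's -x, away from the column; their crossbar is 38 mm behind (+x). It moves with the arm; pinned, it lies over the blower and its frame agrees with the dryer's.
- pin_head (a point): centre of the locating pin's black round knurled head, 22 mm across, 26 mm high. Under it a collar 20 mm across, 4 mm high, then a shank 10 mm thick, 40 mm long, with a tapered tip 57 mm below this point. At the start it stands upright in the hole in the column's top, held by gravity alone, its collar 10 mm above the column's top. z is up along the pin.
- pin_tip (a point): end of the locating pin's shank. With the pin fully home its collar sits on the arm's eye and the tip is 16 mm below index_hole; while it only rides on the quadrant it is level with index_hole.
- basket: wire basket, 220 mm (x) by 110 mm (y), walls 45 mm high, 3 mm thick, about 0.35 kg; origin at the centre of its underside, z up; inner floor 3 mm above it. A rigid wire bail, 6 mm thick, spans its middle in the plane x = 0: uprights at y = -55 and 55 mm, level shoulders 140 mm up from y = 24 to 55 mm on each side. Both ends are open from above. All parts in one end tilt it by up to 0.25 rad.
- basket_grip (a point): centre of the basket's black grip: 12 mm thick (basket x), 42 mm long (basket y), 18 mm high, 165 mm above the basket's underside and 25 mm above the bail's shoulders.
- basket_bail (a point): on the basket, midway between the bail's two shoulders on their centre line, 140 mm above the underside and 25 mm below the centre of the grip. With the basket hung up, this point lies at the seat point of the prongs.
- tee_1_mid (a point): BNC tee connector, bright metal: a tube 48 mm long (along y, 9 mm to the +x side) with a stub to -x, 32 mm over both, 15 mm high, 35 g; this is its centre, half-way up. Grasp across x; on the grey draining tray (210 x 110 mm, floor 2 mm thick, 7 mm rims front and back, a fixed lead 10 mm high on the bench close to its right end) 40 mm before a 270 mm high enclosure; long axis roughly away from the robot. May be absent.
- tee_2_mid (a point): BNC tee connector, bright metal: a tube 48 mm long (along y, 9 mm to the +x side) with a stub to -x, 32 mm over both, 15 mm high, 35 g; this is its centre, half-way up. Grasp across x; on the grey draining tray (210 x 110 mm, floor 2 mm thick, 7 mm rims front and back, a fixed lead 10 mm high on the bench close to its right end) 40 mm before a 270 mm high enclosure; long axis roughly away from the robot. May be absent.
- fuse_1_mid (a point): cartridge fuse, pale ceramic barrel with metal end caps, 54 mm long (its y), 14 mm thick, 50 g; this is its centre. Grasp across its thickness (x); on the grey draining tray (210 x 110 mm, floor 2 mm thick, 7 mm rims front and back, a fixed lead 10 mm high on the bench close to its right end) 40 mm before a 270 mm high enclosure; long axis roughly away from the robot. May be absent.
- fuse_2_mid (a point): cartridge fuse, pale ceramic barrel with metal end caps, 54 mm long (its y), 14 mm thick, 50 g; this is its centre. Grasp across its thickness (x); on the grey draining tray (210 x 110 mm, floor 2 mm thick, 7 mm rims front and back, a fixed lead 10 mm high on the bench close to its right end) 40 mm before a 270 mm high enclosure; long axis roughly away from the robot. May be absent.
- usb_stick: memory stick, 18 x 53 x 8 mm, near the bench's front edge between stand and dryer; a bystander, not to be moved; origin at the centre of its underside.
- tape_electrical: roll of black tape, 56 mm across, 19 mm high, at the bench's right front corner; a bystander, not to be moved; origin at the centre of its underside.
- start_button (a joint): the dryer's start button (m): 0 = out, 0.006 = fully in; it needs 5 N to go fully in and springs back when let go. Pressed straight down.
- start_button_top (a point): centre of the top of the dryer's black start button, 26 mm across, standing 10 mm out of a steel collar 42 mm across on a grey control box (62 x 46 x 45 mm) beside the blower, at x = -190, y = 135 mm from the dryer's origin in its frame; 67 mm above the bench when out. It sinks with the button.

How it is judged:
On the way, in this order (a step that is already met when the one before it is completed fails the run):
1. the arm is pinned over the blower and all parts lie in the basket, which hangs on the loading stand (horizontal distance between pin_tip and index_hole below 0.005 m and z of pin_tip in the frame of index_hole below -0.009 m and value of joint swing_arm between 1.03 and 1.24 rad and distance between basket_bail and stand_seat below 0.015 m and x of tee_1_mid in the frame of basket between -0.107 and 0.107 m and y of tee_1_mid in the frame of basket between -0.052 and 0.052 m and z of tee_1_mid in the frame of basket between 0 and 0.04 m and x of tee_2_mid in the frame of basket between -0.107 and 0.107 m and y of tee_2_mid in the frame of basket between -0.052 and 0.052 m and z of tee_2_mid in the frame of basket between 0 and 0.04 m and x of fuse_1_mid in the frame of basket between -0.107 and 0.107 m and y of fuse_1_mid in the frame of basket between -0.052 and 0.052 m and z of fuse_1_mid in the frame of basket between 0 and 0.04 m and x of fuse_2_mid in the frame of basket between -0.107 and 0.107 m and y of fuse_2_mid in the frame of basket between -0.052 and 0.052 m and z of fuse_2_mid in the frame of basket between 0 and 0.04 m), for 0.2 s.
2. the basket hangs on the pinned arm's prongs, let go (distance between basket_bail and swing_seat below 0.015 m and horizontal distance between pin_tip and index_hole below 0.005 m and z of pin_tip in the frame of index_hole below -0.009 m and value of joint swing_arm between 1.03 and 1.24 rad and contact force between the fingers and basket below 0.2 N and contact force between the fingers and pin below 0.2 N), for 0.3 s.
3. the start button is pressed fully in with the basket hanging on the pinned arm (value of joint start_button above 0.0042 m and distance between basket_bail and swing_seat below 0.015 m and horizontal distance between pin_tip and index_hole below 0.005 m and z of pin_tip in the frame of index_hole below -0.009 m and value of joint swing_arm between 1.03 and 1.24 rad), for 0.1 s.
At the end, for the whole second after the job is handed in: Pin in the index hole (5 mm), tip 9 mm or more below its mouth, holding the arm; basket at rest on both prongs of the arm (bail within 15 mm of its seat), tilted under 0.12 rad, with every tee and fuse in it; the button was pressed before (4.2 mm); pin and basket let go (all of step 2 and angle between basket's own z axis and vertical below 0.12 rad and linear speed of basket below 0.05 m/s and x of tee_1_mid in the frame of basket between -0.107 and 0.107 m and y of tee_1_mid in the frame of basket between -0.052 and 0.052 m and z of tee_1_mid in the frame of basket between 0 and 0.04 m and x of tee_2_mid in the frame of basket between -0.107 and 0.107 m and y of tee_2_mid in the frame of basket between -0.052 and 0.052 m and z of tee_2_mid in the frame of basket between 0 and 0.04 m and x of fuse_1_mid in the frame of basket between -0.107 and 0.107 m and y of fuse_1_mid in the frame of basket between -0.052 and 0.052 m and z of fuse_1_mid in the frame of basket between 0 and 0.04 m and x of fuse_2_mid in the frame of basket between -0.107 and 0.107 m and y of fuse_2_mid in the frame of basket between -0.052 and 0.052 m and z of fuse_2_mid in the frame of basket between 0 and 0.04 m); the robot touches nothing.
It fails at once if the basket is set down or dropped (its underside less than 50 mm above the bench) (height (world z) of basket below 0.05 m).
It fails at once if the basket is tipped by more than 0.4 rad (angle between basket's own z axis and vertical above 0.4 rad).
It fails at once if a bystander is moved by more than 60 mm (distance of any of tape_electrical, usb_stick from where it was at the start of the episode above 0.06 m).
Of tee_1, tee_2, fuse_1, fuse_2 only 2 to 4 are there at a start; the rules pass over those that are not, and their reading is None.
At some moment in a run one of tee_1, tee_2, fuse_1, fuse_2 may be knocked a few centimetres aside while the robot is not near it.
It also fails if it takes over 210 s, if anything falls off the work surface, if the arm or the gripper's body presses on something with over 40 N, if the wrist force passes 120 N, or if a joint passes its speed limit or range.

## Robot

A 6-joint arm with a two-finger parallel gripper is mounted at the origin on a cart in front of the work surface, level with it; the furniture and walls round the work are solid. World frame = base frame: x ahead of the robot, y to its left, z up, the work surface at z = 0. Lengths are in m, angles in rad, forces in N, time in s.
With the tool pointing down it reaches from about 0.35 to 0.85 m from the base axis. Payload 8.1 kg.
Tool frame: the origin (TCP) lies on the centre line of the jaws, within the pads' length; the fingertips stand 14 mm ahead of it and the grasp point (between the pads) lies 5 mm behind it; z points along the fingers, y is the line along which they close (so a half turn about z gives the same grasp; the last joint's range is limited). The gripper opens to 93 mm and grips with 3 to 60 N. Pads are 15 mm wide; open, the fingers measure 128 mm over their backs; the gripper's body (75 mm by 188 mm) begins 65 mm behind the grasp point.
Start: joints at [-1.377, 0.13, 1.488, -0, 1.523, -0.085], TCP at [0.165, -0.577, 0.233] pointing down, gripper open.
Joint ranges: [-2.96, 2.96], [-0.89, 2.26], [0.02, 2.5], [-1.34, 4.48], [0, 2.73], [-2.66, 2.66]. Speed limits (rad/s): [2.39, 2.39, 2.79, 3.14, 3.14, 3.14].

## Interface

Orientations are given as a rotation vector (axis times angle).
In Python, from cell import ctrl gives the robot as it stands.
- The arm moves only by the tool move_arm, never from a script. Its argument "plan" is a list that holds one entry, the list of rows, each a list of 4 numbers: the shift along the world's x, y, z in mm, then the turn about the world's z in rad. In form: [[[dx, dy, dz, turn], ...]]. A call has 1 to 12 rows; each row shifts and turns the commanded pose from where the row before left it; what a row does not reach is not made up. A row lasts 1/8 s, in which the tool goes at most 62.5 mm and 10.7 degrees, less where a joint would pass 70% of its speed; a pose out of reach is approached as far as the arm can. A call with a gripper value outside its range is refused whole. "grip" is the finger opening in mm, from 0 to 93, set as the call begins (left out, the last holds). The fingers move at their own pace and stop on an object; "force" is the grip in N (left out, the last holds). Time passes only in rows, so rows that do not move let the fingers close. It gives the time, the measured TCP pose, the force, the opening and the grip force at its end, in the units of the state.
- ctrl.get_state(): the state, without advancing time (a new reading comes with each control period).
- ctrl.read_camera(name): name is "side" or "top"; returns the picture (384x512x3 uint8, red, green, blue); there is no depth.
- ctrl.calibration(name): a dict with "vertical_fov" (degrees; the focal length in pixels is half the picture's height over the tangent of half this angle, whatever the lens; pixels are square), "cx", "cy" (the principal point, pixels), "k1" (the pictures are not rectified: a ray, as slopes to the right and down, at radius r is drawn at 1 + k1 r^2 times it, then the intrinsics apply), "rvec" (rotation vector, rad) and "tvec" (3), from world to camera coordinates, as OpenCV has them. Camera axes: x right, y down, z forward; pixel columns grow to the right and rows downward; lengths in m; the calibration is good to about 2 mm. A picture is of the moment at which its call begins. calibration takes no time and is no camera call.
- ctrl.close_job(): hands the job in; it is judged then, once.
The state is a dict: "time_s": time; "joint_pos": joint angles; "dq": joint speeds; "tau": joint torques, N m; "ee_pos": TCP position; "tool_rot": TCP orientation; "ft_force": force on the tool from outside, world axes, zero at the start; "moment": the same for the moment, N m; "width": finger opening in m; "grasp_force": force on a finger pad.
Only numpy, scipy, OpenCV 4.12 (cv2) and the standard library are available. Lean on these libraries where they do the work, as an engineer would, in place of code of your own. Each camera call takes 0.05 s, during which the arm holds its last target. There are 200 camera calls.

## Working session

There is one attempt and no reset: what is moved stays moved. The work goes in short steps, Python scripts to look and compute and a tool call to move; the robot and the scene stay as the last step left them, time stands still between calls to the robot, and variables do not carry over. Pictures are saved under pics/ and viewed, at most 14 in all, crops included, and the job is handed in when it is done.

Besides the shell and the picture viewer there is one more tool, called after ">>>" as name(argument=value, ...), one argument or row to a line, values as JSON. move_arm: Moves the arm, as the interface text tells. Its arguments: {"type":"object","properties":{"plan":{"type":"array"},"grip":{"type":"number"},"force":{"type":"number"}},"required":["plan"]}

```bash
mkdir -p pics; cat > h.py <<'E'
import numpy as np, cv2
from cell import ctrl
def cal(n):
    c=ctrl.calibration(n); f=192/np.tan(np.radians(c["vertical_fov"])/2)
    R,_=cv2.Rodrigues(np.array(c["rvec"],float)); return c,f,R,np.array(c["tvec"],float)
def proj(n,P):
    c,f,R,t=cal(n); X=np.atleast_2d(P)@R.T+t; s=X[:,:2]/X[:,2:]
    s=s*(1+c["k1"]*(s**2).sum(1,keepdims=True)); return s*f+[c["cx"],c["cy"]]
def ray(n,uv):
    c,f,R,t=cal(n); d=(np.array(uv,float)-[c["cx"],c["cy"]])/f; s=d.copy()
    for _ in range(30): s=d/(1+c["k1"]*(s@s))
    return -R.T@t, R.T@np.array([s[0],s[1],1])
def atz(n,uv,z):
    o,d=ray(n,uv); return o+d*(z-o[2])/d[2]
def tri(uvs,uvt):
    A=[];b=[]
    for n,uv in (("side",uvs),("top",uvt)):
        o,d=ray(n,uv); d/=np.linalg.norm(d); M=np.eye(3)-np.outer(d,d); A.append(M); b.append(M@o)
    return np.linalg.lstsq(np.vstack(A),np.hstack(b),rcond=None)[0]
def snap(n,name,box=None,k=1):
    im=ctrl.read_camera(n); cv2.imwrite("pics/raw_"+name+".png",im[:,:,::-1])
    if box: im=im[box[1]:box[3],box[0]:box[2]]
    im=cv2.resize(im,None,fx=k,fy=k,interpolation=cv2.INTER_CUBIC)
    cv2.imwrite("pics/"+name+".png",im[:,:,::-1])
E
python3 - <<'E'
from h import *
snap("top","t0",None,1.5625);snap("side","s0",None,1.5625)
for n in("top","side"): print(n,ctrl.calibration(n), ray(n,(256,192)))
s=ctrl.get_state();print(s)
E
```

```text
top {'vertical_fov': 54.65852240368617, 'cx': 258.7620144355596, 'cy': 190.97908736854964, 'k1': -0.022465460219379226, 'rvec': array([ 2.19626215, -2.15857572,  0.09181965]), 'tvec': array([-0.02016354,  0.49313795,  1.31342668])} (array([ 0.37997545, -0.01372415,  1.35059674]), array([ 0.08214221,  0.00895806, -0.99661187]))
side {'vertical_fov': 44.64002254740872, 'cx': 260.0991416746338, 'cy': 188.18474826665968, 'k1': -0.048769178805012706, 'rvec': array([ 1.96519743, -0.10586795,  0.07888534]), 'tvec': array([-0.50462038,  0.19006662,  1.69239028])} (array([ 0.33088971, -1.53414613,  0.83178095]), array([ 0.09599438,  0.91429502, -0.3936916 ]))
{'time_s': 0.1, 'joint_pos': array([-1.37742083e+00,  1.31069200e-01,  1.48916428e+00, -3.05681623e-05,
        1.52296025e+00, -8.54249891e-02]), 'dq': array([ 0.00151427, -0.00132505, -0.00125906, -0.00068945, -0.00059446,
       -0.00126718]), 'tau': array([ 5.54989656e-04, -5.61343861e+01, -4.93093872e+01,  7.70659698e-02,
        2.92394642e-02, -6.76210175e-05]), 'ee_pos': array([ 0.1650266 , -0.57636633,  0.23170548]), 'tool_rot': array([-3.10953573e+00, -4.36302182e-01,  1.83476295e-04]), 'ft_force': array([-0.77824286, -0.26211613,  0.658455  ]), 'moment': array([-0.03717585,  0.04274344, -0.06171298]), 'grasp_force': 0.0, 'width': 0.09250169797984639}
```

View pics/t0.png

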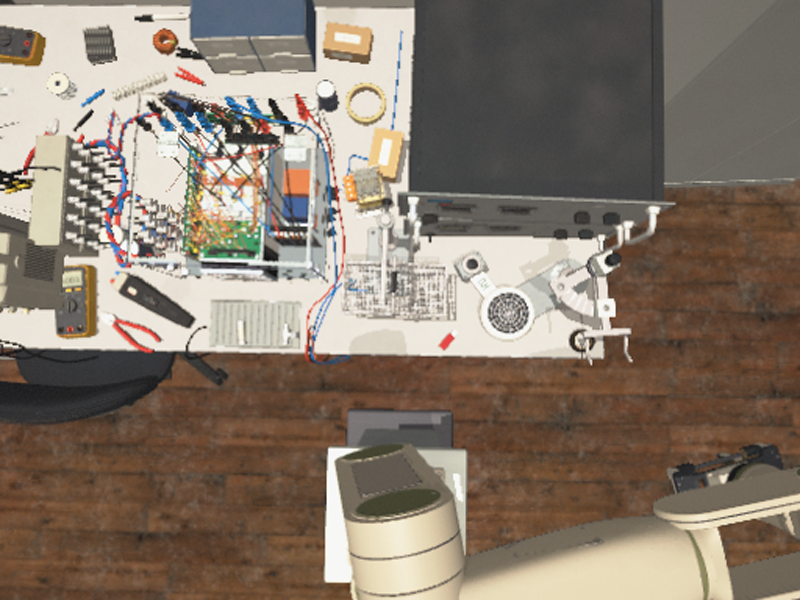

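View pics/s0.png

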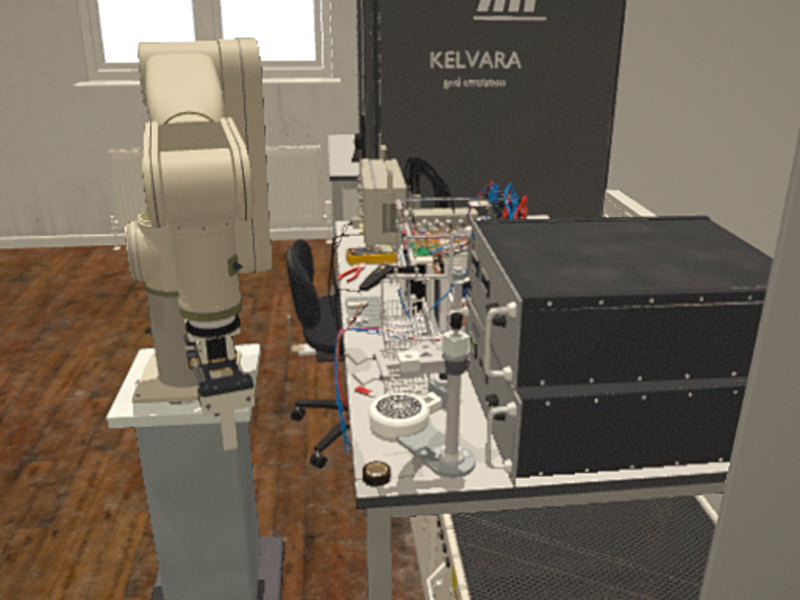

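```bash
python3 - <<'E'
import cv2
t=cv2.imread("pics/raw_t0.png");s=cv2.imread("pics/raw_s0.png")
def c(im,x0,y0,x1,y1,k,n): cv2.imwrite("pics/"+n,cv2.resize(im[y0:y1,x0:x1],None,fx=k,fy=k,interpolation=cv2.INTER_CUBIC))
c(t,125,140,305,240,4.4,"a.png");c(t,280,145,415,245,5.8,"b.png");c(s,215,165,335,315,4,"c.png")
E
```

```text
(no output)
```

View pics/a.png

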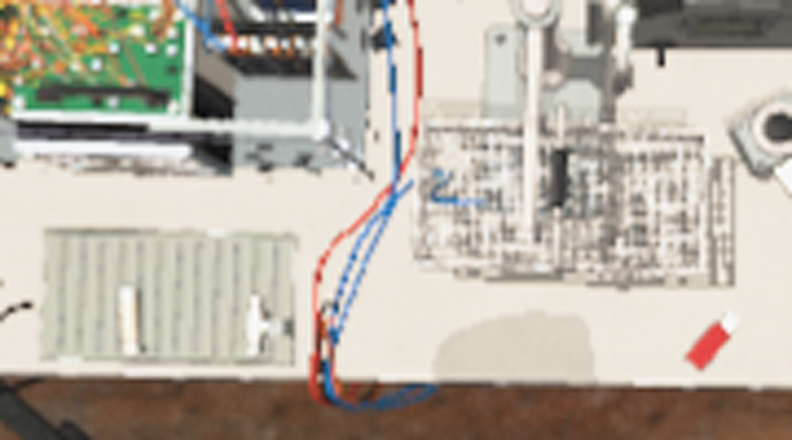

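View pics/b.png

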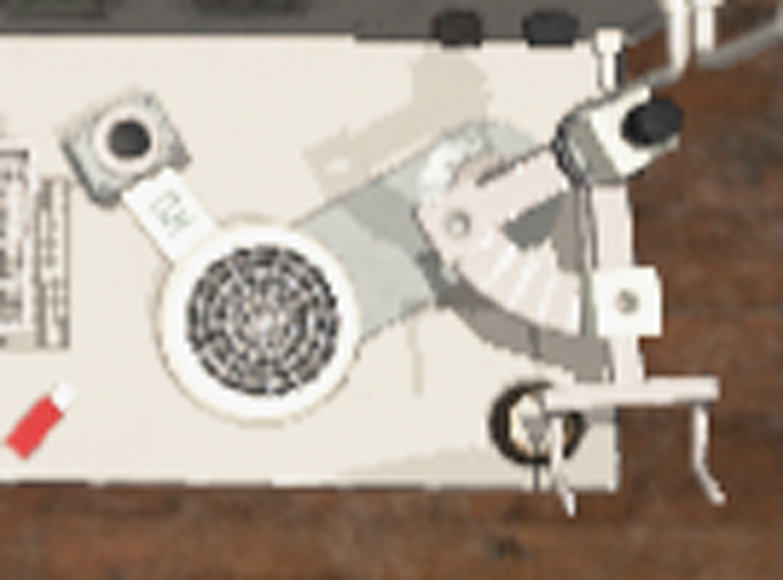

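View pics/c.png

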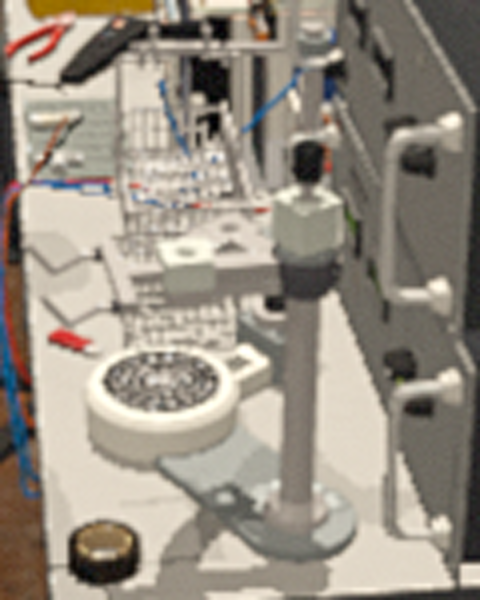

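```bash
python3 - <<'E'
from h import *
np.set_printoptions(precision=4,suppress=True)
A=lambda u,v:(125+u/4.4,140+v/4.4)
B=lambda u,v:(280+u/5.8,145+v/5.8)
C=lambda u,v:(215+u/4,165+v/4)
p=lambda n,*a:print(n,*a)
p("fuse ends",atz("top",A(127,290),.012),atz("top",A(133,350),.012))
p("tee tube ends",atz("top",A(255,293),.0165),atz("top",A(255,352),.0165),"stub",atz("top",A(291,328),.01))
p("tray cnrs",*[atz("top",A(*q),.002) for q in((43,232),(297,238),(293,362),(43,358))])
p("pin tri",tri(C(308,160),B(652,122)),"side stack")
p("pin top",*[atz("top",B(652,122),z) for z in (.325,.312)])
eye=atz("top",B(628,303),.239);idx=atz("top",B(459,224),.215);bl=atz("top",B(265,318),.042);bt=atz("top",B(128,138),.067)
p("eye",eye,"idx",idx,"bl",bl,"bt",bt, "eye tri",tri(C(188,250),B(628,303)))
p("idx tri",tri(C(231,228),B(459,224)))
# fit dryer pose
from scipy.optimize import least_squares
def pts(q):
    x,y,a=q;c,s=np.cos(a),np.sin(a);R=np.array([[c,-s],[s,c]]);o=np.array([x,y])
    e=a+np.pi  # -x dir
    return o,R
def res(q):
    o,R=pts(q); r=[]
    r+=list(o+R@[-.170,0]-bl[:2]); r+=list(o+R@[-.190,.135]-bt[:2])
    r+=list(o-atz("top",B(652,122),.312+.0)[:2])
    r.append(np.linalg.norm(idx[:2]-o)-.085); r.append(np.linalg.norm(eye[:2]-o)-.085)
    return r
q=least_squares(res,[.5,-.35,0]).x;o,R=pts(q);p("dryer",q,np.array(res(q)))
for n,v in(("idx",idx),("eye",eye)): w=R.T@(v[:2]-o);p(n,w,np.degrees(np.arctan2(w[1],w[0])),np.linalg.norm(w))
p("swing seat pinned",o+R@[-.17,0])
g=atz("top",A(558,178),.254);p("grip",g,atz("top",A(558,150),.254),atz("top",A(558,207),.254))
p("stand arm end",atz("top",A(527,240),.225),"arm",atz("top",A(532,60),.225),"post",atz("top",A(533,10),.225))
p("red usb",atz("top",A(713,340),.008),"tape",atz("top",B(533,425),.019))
p("box tops",*[atz("top",(x*1/1.5625,y/1.5625),.27) for x,y in((413,195),(660,203))])
p("bench front", atz("top",A(600,382),0))
E
```

```text
fuse ends [0.4335 0.3661 0.012 ] [0.3846 0.3592 0.012 ]
tee tube ends [0.4328 0.2599 0.0165] [0.3847 0.2582 0.0165] stub [0.4049 0.2307 0.01  ]
tray cnrs [0.4808 0.4409 0.002 ] [0.4795 0.2296 0.002 ] [0.3771 0.2296 0.002 ] [0.3766 0.4362 0.002 ]
pin tri [ 0.5487 -0.3942  0.2982] side stack
pin top [ 0.5439 -0.3844  0.325 ] [ 0.546  -0.3891  0.312 ]
eye [ 0.4627 -0.4016  0.239 ] idx [ 0.5049 -0.3204  0.215 ] bl [ 0.4644 -0.2484  0.042 ] bt [ 0.5697 -0.1613  0.067 ] eye tri [ 0.4646 -0.4023  0.2378]
idx tri [ 0.5065 -0.3214  0.2118]
dryer [ 0.5476 -0.393  -1.0483] [-0.0016  0.0028  0.      0.0004  0.0016 -0.0039 -0.0008  0.0004]
idx [-0.0842 -0.0008] -179.4796841952454 0.08415997927985053
eye [-0.0349 -0.0779] -114.11475446778985 0.08537887061679125
swing seat pinned [ 0.4628 -0.2457]
grip [0.5045 0.0092 0.254 ] [0.5236 0.0095 0.254 ] [0.4849 0.0088 0.254 ]
stand arm end [0.4644 0.0304 0.225 ] arm [0.5903 0.0295 0.225 ] post [0.6257 0.0295 0.225 ]
red usb [ 0.4011 -0.1152  0.008 ] tape [ 0.4025 -0.4186  0.019 ]
box tops [ 0.6694 -0.0251  0.27  ] [ 0.6629 -0.4957  0.27  ]
bench front [ 0.3652 -0.0233  0.    ]
```

>>> move_arm(
  plan=[
    [[0,0,60,0],[10,0,60,0],[40,20,8,0],[40,20,0,0],[40,20,0,0],[40,20,0,0],[40,20,0,0],[40,20,0,0],[40,20,0,0],[40,20,0,0],[40,20,0,0],[13,4,0,0]],
  ],
  grip=50,
  force=40,
)

```text
time_s: 1.6
ee_pos: [0.55, -0.391, 0.3595]
tool_rot: [-3.109, -0.441, 0.001]
ft_force: [-0.4, -0.4, -0.9]
width: 0.0501
grasp_force: 0.0
```

>>> move_arm(
  plan=[
    [[0,0,0,0],[0,0,0,0]],
  ],
)

```text
time_s: 1.85
ee_pos: [0.5471, -0.3937, 0.3606]
tool_rot: [3.111, 0.435, -0.001]
ft_force: [-0.3, 0.2, 0.5]
width: 0.05
grasp_force: 0.0
```

```bash
python3 - <<'E'
from h import *
ctrl_im=snap("top","t1",(340,120,440,200),4); snap("side","s1",(240,130,340,270),4)
a=cv2.imread("pics/t1.png");b=cv2.imread("pics/s1.png");H=max(a.shape[0],b.shape[0])
pad=lambda i:cv2.copyMakeBorder(i,0,H-i.shape[0],0,0,0)
cv2.imwrite("pics/m1.png",np.hstack([pad(a),pad(b)]))
s=ctrl.get_state();p=s["ee_pos"];print(p,proj("top",p+[0,0,-.014]),proj("side",p+[0,0,-.014]),s["time_s"])
# tray lead profile
E
```

```text
[ 0.54700682 -0.39383758  0.36092659] [[398.69319898 163.75859389]] [[291.73043352 188.51078094]] 1.95
```

View pics/m1.png

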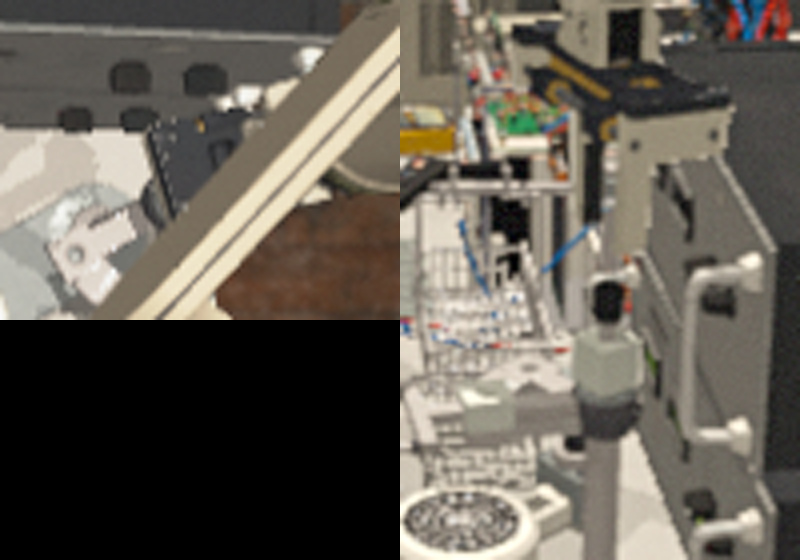

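>>> move_arm(
  plan=[
    [[0.5,0.5,-20,0],[0,0,-20,0],[0,0,-20,0],[0,0,0,0],[0,0,0,0]],
  ],
)

```text
time_s: 2.58
ee_pos: [0.5486, -0.3926, 0.3015]
tool_rot: [3.111, 0.436, 0.001]
ft_force: [0.1, -0.3, -1.1]
width: 0.0498
grasp_force: 0.0
```

>>> move_arm(
  plan=[
    [[0,0,0,0],[0,0,0,0],[0,0,0,0],[0,0,0,0],[0,0,0,0]],
  ],
  grip=10,
  force=40,
)

```text
time_s: 3.2
ee_pos: [0.5488, -0.3924, 0.3009]
tool_rot: [3.111, 0.437, 0.0]
ft_force: [0.2, -0.3, 1.0]
width: 0.0211
grasp_force: 40.0
```

>>> move_arm(
  plan=[
    [[0,0,16,0],[0,0,16,0],[0,0,16,0],[-28,-3,0,0],[-28,-3,0,0],[-28.5,-2.5,0,0],[0,0,-16,0],[0,0,-16,0],[0,0,-13,0],[0,0,0,0],[0,0,0,0]],
  ],
)

```text
time_s: 4.58
ee_pos: [0.4645, -0.4007, 0.3037]
tool_rot: [-3.111, -0.437, -0.0]
ft_force: [-0.4, -0.3, 0.1]
width: 0.0211
grasp_force: 40.0
```

```bash
python3 - <<'E'
from h import *
snap("side","s2",(230,150,340,250),7)
s=ctrl.get_state();p=s["ee_pos"];print(p,s["ft_force"]);r=cv2.Rodrigues(s["tool_rot"])[0]
for q in (p+[0,0,-.059],np.r_[.4637,-.402,.239],p): print((proj("side",q)-[230,150])*7,proj("top",q))
E
```

```text
[ 0.46455822 -0.40089693  0.30415883] [-0.12795883 -1.06568331  0.22837949]
[[218.73638729 524.58296803]] [[388.73232986 196.46237023]]
[[216.76850211 540.00354602]] [[388.3889934  196.89741952]]
[[219.7984816  387.50241279]] [[395.96871114 194.99696693]]
```

View pics/s2.png

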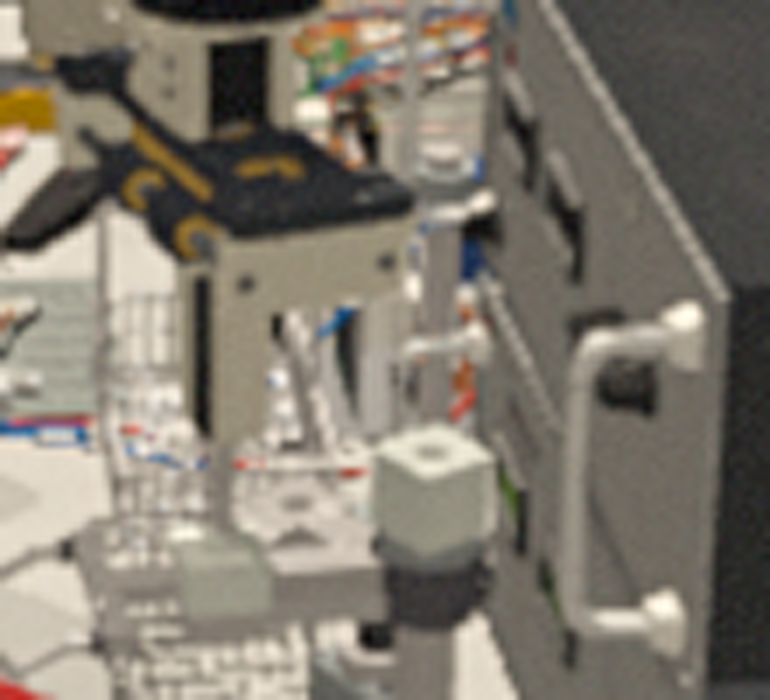

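>>> move_arm(
  plan=[
    [[0,0,-3,0],[0,0,-3,0],[0,0,-3,0],[0,0,-2,0],[0,0,0,0]],
  ],
  force=50,
)

```text
time_s: 5.25
ee_pos: [0.464, -0.4007, 0.2923]
tool_rot: [-3.111, -0.436, 0.0]
ft_force: [0.4, 0.2, -0.3]
width: 0.0212
grasp_force: 50.0
```

>>> move_arm(
  plan=[
    [[0,0,-4,0],[0,0,-4,0],[0,0,-4,0],[0,0,-3,0],[0,0,0,0],[0,0,0,0]],
  ],
)

```text
time_s: 6.0
ee_pos: [0.4642, -0.4009, 0.2778]
tool_rot: [3.111, 0.437, 0.0]
ft_force: [0.4, 0.5, 0.5]
width: 0.0209
grasp_force: 50.0
```

```bash
python3 - <<'E'
import numpy as np
# arc about pivot from eye, rotated by k*1.134/9
c=np.array([.5485,-.3926]);v=np.array([.464,-.4007])-c
print(np.linalg.norm(v));v=v/np.linalg.norm(v)*.085
i=np.array([.5049,-.3204])+[.0012,.0005];print("idx est",i,np.linalg.norm(i-c))
P=[]
for k in range(10):
    a=-1.134*k/9;R=np.array([[np.cos(a),-np.sin(a)],[np.sin(a),np.cos(a)]]);P.append(c+R@v)
P=np.array(P);print(P[-1]);print(np.round(np.diff(P,axis=0)*1000,1).tolist())
E
```

```text
0.08488733710041795
idx est [ 0.5061 -0.3199] 0.0841608578853614
[ 0.50535654 -0.31936311]
[[-0.3, 10.7], [1.0, 10.7], [2.3, 10.4], [3.6, 10.1], [4.9, 9.5], [6.0, 8.8], [7.1, 8.0], [8.0, 7.1], [8.9, 6.0]]
```

>>> move_arm(
  plan=[
    [[-0.3,10.7,0,0],[1.0,10.7,0,0],[2.3,10.4,0,0],[3.6,10.1,0,0],[4.9,9.5,0,0],[6.0,8.8,0,0],[7.1,8.0,0,0],[8.0,7.1,0,0],[8.9,6.0,0,0],[0,0,0,0],[0,0,0,0]],
  ],
  force=60,
)

```text
time_s: 7.38
ee_pos: [0.5051, -0.3193, 0.2775]
tool_rot: [-3.11, -0.437, 0.002]
ft_force: [-3.7, -2.3, 1.3]
width: 0.0209
grasp_force: 60.0
```

>>> move_arm(
  plan=[
    [[0,0,-2,0],[0,0,-2,0],[0,0,-2,0],[0,0,-2,0],[0,0,0,0]],
  ],
)

```text
time_s: 8.0
ee_pos: [0.5054, -0.3195, 0.2692]
tool_rot: [-3.111, -0.436, 0.001]
ft_force: [-3.9, -4.1, 0.8]
width: 0.0206
grasp_force: 60.0
```

>>> move_arm(
  plan=[
    [[0,0,-3,0],[0,0,-3,0],[0,0,-3,0],[0,0,-2,0],[0,0,0,0]],
  ],
)

```text
time_s: 8.62
ee_pos: [0.5055, -0.3195, 0.2581]
tool_rot: [-3.111, -0.436, 0.001]
ft_force: [-3.6, -3.4, -1.1]
width: 0.0209
grasp_force: 60.0
```

>>> move_arm(
  plan=[
    [[0,0,-1.5,0],[0,0,0,0],[0,0,0,0]],
  ],
)

```text
time_s: 9.0
ee_pos: [0.5058, -0.3194, 0.2579]
tool_rot: [3.111, 0.437, 0.001]
ft_force: [-4.1, -0.4, 5.5]
width: 0.0212
grasp_force: 60.0
```

>>> move_arm(
  plan=[
    [[0,0,0,0],[0,0,0,0],[0,0,30,0],[0,0,40,0],[0,0,40,0],[-7,49,20,0],[-7,49,0,0],[-7,49,0,0],[-7,49,0,0],[-7,49,0,0],[-7,49,0,0],[0,0,0,0]],
  ],
  grip=42,
  force=20,
)

```text
time_s: 10.5
ee_pos: [0.4634, -0.0224, 0.3875]
tool_rot: [-3.109, -0.444, -0.002]
ft_force: [0.8, 0.0, 0.4]
width: 0.042
grasp_force: 0.0
```

```bash
python3 - <<'E'
from h import *
a=cv2.imread if 0 else None
snap("top","t3",(130,175,230,240),7); snap("side","s3",(240,190,340,270),5)
t=ctrl.read_camera("top")[145:245,300:415];
a=cv2.imread("pics/t3.png");b=cv2.imread("pics/s3.png")[:,:,:]
a=cv2.resize(a,None,fx=.8,fy=.8)
t=cv2.resize(t[:,:,::-1],None,fx=2,fy=2);b=cv2.resize(b,None,fx=.5,fy=.5)
W=560;c=np.zeros((max(t.shape[0],b.shape[0]),W,3),np.uint8);c[:t.shape[0],:t.shape[1]]=t;c[:b.shape[0],300:300+b.shape[1]]=b
cv2.imwrite("pics/m3.png",np.vstack([a,c]));print(ctrl.get_state()["ee_pos"],ctrl.get_state()["ft_force"])
E
```

```text
[ 0.46381524 -0.02585569  0.38699085] [ 0.15361453 -0.1517181  -0.52150723]
```

View pics/m3.png

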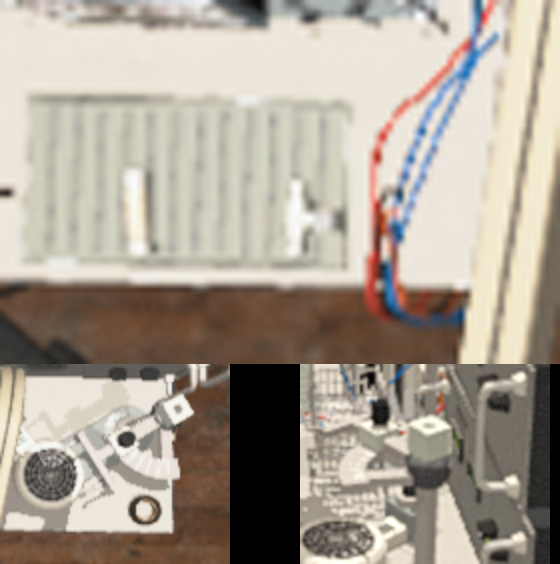

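```bash
python3 - <<'E'
from h import *
np.set_printoptions(precision=4,suppress=True)
T=lambda u,v:(130+u/5.6,175+v/5.6)
for n,u,v,z in(("f1",133,170,.013),("f2",143,252,.013),("t1",296,178,.015),("t2",297,255,.015),("stub",343,220,.0095),("lead",370,230,.01),("lead2",378,150,.01),("rimL",30,262,.009),("rimR",347,265,.009)): print(n,atz("top",T(u,v),z))
E
```

```text
f1 [0.4355 0.3663 0.013 ]
f2 [0.3829 0.3577 0.013 ]
t1 [0.4321 0.2605 0.015 ]
t2 [0.3828 0.2582 0.015 ]
stub [0.4058 0.2304 0.0095]
lead [0.3997 0.2127 0.01  ]
lead2 [0.4513 0.2091 0.01  ]
rimL [0.3752 0.4317 0.009 ]
rimR [0.377 0.227 0.009]
```

>>> move_arm(
  plan=[
    [[-7,48.5,0,0],[-7,48.5,0,0],[-7,48.5,0,0],[-7,48.5,0,0],[-7,48.5,0,0],[-7,48.5,0,0],[-7,48.5,0,0],[-6,48,-40,-0.14],[0,0,-60,0],[0,0,-60,0],[0,0,-60,0],[0,0,-50,0]],
  ],
)

```text
time_s: 12.15
ee_pos: [0.409, 0.36, 0.1142]
tool_rot: [3.133, 0.214, -0.003]
ft_force: [0.3, 0.4, -0.1]
width: 0.0421
grasp_force: 0.0
```

>>> move_arm(
  plan=[
    [[0,0,0,0],[0,0,0,0]],
  ],
)

```text
time_s: 12.4
ee_pos: [0.4103, 0.3619, 0.1193]
tool_rot: [-3.133, -0.216, -0.003]
ft_force: [0.7, 0.1, -0.5]
width: 0.0423
grasp_force: 0.0
```

>>> move_arm(
  plan=[
    [[0,0,-40,0],[0,0,-30,0],[0,0,-20,0],[0,0,-10,0],[0,0,0,0]],
  ],
)

```text
time_s: 13.02
ee_pos: [0.4098, 0.3624, 0.0188]
tool_rot: [-3.133, -0.217, -0.003]
ft_force: [0.7, 0.5, 0.5]
width: 0.0419
grasp_force: 0.0
```

>>> move_arm(
  plan=[
    [[0,0,0,0],[0,0,0,0],[0,0,0,0],[0,0,0,0]],
  ],
  grip=5,
  force=20,
)

```text
time_s: 13.52
ee_pos: [0.4089, 0.362, 0.0178]
tool_rot: [-3.134, -0.218, -0.001]
ft_force: [-0.9, 0.0, 2.7]
width: 0.0134
grasp_force: 20.0
```

>>> move_arm(
  plan=[
    [[0,0,20,0],[0,0,40,0],[0,0,60,0],[0,0,60,0],[0,0,60,0],[0,0,20,0],[0,0,0,0]],
  ],
)

```text
time_s: 14.4
ee_pos: [0.4092, 0.3622, 0.2784]
tool_rot: [-3.133, -0.218, -0.003]
ft_force: [-0.4, -0.3, -1.2]
width: 0.0138
grasp_force: 20.0
```

```bash
python3 - <<'E'
from h import *
print(ctrl.get_state()["joint_pos"])
# basket extents: bottom corners check in top raw
A=lambda u,v:(125+u/4.4,140+v/4.4)
for u,v in((415,270),(735,285),(420,115),(735,150)): print(atz("top",A(u,v),.125)[:2],atz("top",A(u,v),.08)[:2])
for u,v in((500,30),(490,110),(560,110)): print(atz("top",A(u,v),.014)[:2])
E
```

```text
[ 6.30632571e-01 -3.21045635e-02  1.57318865e+00 -4.96783126e-06
  1.59791402e+00  2.06260375e+00]
[0.44785692 0.11791056] [0.45034931 0.12274377]
[ 0.44074963 -0.12243348] [ 0.44298107 -0.12642494]
[0.56537087 0.1172293 ] [0.572178   0.12203749]
[ 0.54279344 -0.121446  ] [ 0.5487716 -0.1254012]
[0.65444764 0.06461383]
[0.58731431 0.07138689]
[0.58830684 0.01359515]
```

>>> move_arm(
  plan=[
    [[0,0,40,0],[12,-34,0,0.18],[12,-35,0,0.18],[12,-35,0,0.18],[12,-35,0,0.18],[12,-35,0,0.18],[12,-35,0,0.18],[12,-35,0,0.18],[12,-34,0,0.17],[0,0,0,0],[0,0,0,0]],
  ],
)

```text
time_s: 15.78
ee_pos: [0.5038, 0.084, 0.315]
tool_rot: [-2.225, -2.214, 0.004]
ft_force: [-0.3, -0.4, -0.0]
width: 0.0136
grasp_force: 20.0
```

```bash
python3 - <<'E'
from h import *
snap("side","s4",(220,140,330,250),4)
snap("top","t4",(210,140,310,230),4)
a=cv2.imread("pics/t4.png");b=cv2.imread("pics/s4.png");H=max(a.shape[0],b.shape[0])
pad=lambda i:cv2.copyMakeBorder(i,0,H-i.shape[0],0,0,0)
cv2.imwrite("pics/m4.png",np.hstack([pad(a[:,:340]),pad(b)]))
print(ctrl.get_state()["ee_pos"],ctrl.get_state()["joint_pos"])
E
```

```text
[0.50402293 0.08465766 0.31606887] [ 6.58160945e-02 -1.29242861e-01  1.59743868e+00  3.47179157e-04
  1.67540132e+00  6.85741530e-02]
```

View pics/m4.png

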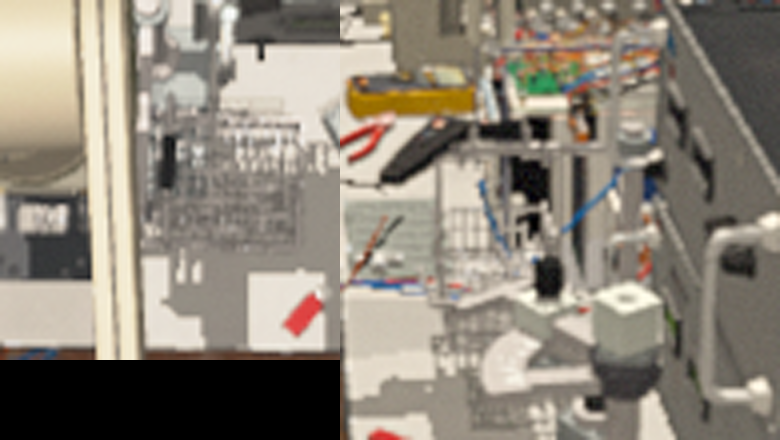

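>>> move_arm(
  plan=[
    [[0.5,0,-50,0],[0,0,-50,0],[0,0,-40,0],[0,0,-30,0],[0,0,-10,0],[0,0,0,0]],
  ],
)

```text
time_s: 16.62
ee_pos: [0.5048, 0.0843, 0.1373]
tool_rot: [-2.223, -2.219, 0.001]
ft_force: [0.6, 0.2, -0.5]
width: 0.0135
grasp_force: 20.0
```

>>> move_arm(
  plan=[
    [[0,0,-10,0],[0,0,-10,0],[0,0,-8,0],[0,0,0,0]],
  ],
)

```text
time_s: 17.12
ee_pos: [0.5045, 0.0837, 0.1083]
tool_rot: [-2.223, -2.218, 0.002]
ft_force: [0.6, -0.1, 0.4]
width: 0.0138
grasp_force: 20.0
```

>>> move_arm(
  plan=[
    [[0,0,-4,0],[0,0,0,0]],
  ],
)

```text
time_s: 17.38
ee_pos: [0.5051, 0.0837, 0.1052]
tool_rot: [-2.224, -2.219, 0.0]
ft_force: [0.1, -0.8, 0.3]
width: 0.0138
grasp_force: 20.0
```

>>> move_arm(
  plan=[
    [[0,0,0,0],[0,0,0,0],[0,0,0,0],[0,0,20,0],[0,0,40,0],[0,0,60,0],[0,0,60,0],[0,0,35,0]],
  ],
  grip=34,
)

```text
time_s: 18.38
ee_pos: [0.506, 0.0839, 0.3244]
tool_rot: [2.221, 2.217, 0.006]
ft_force: [0.1, -0.4, -1.0]
width: 0.0342
grasp_force: 0.0
```

>>> move_arm(
  plan=[
    [[-11,19,0,-0.17],[-11,19,0,-0.17],[-11,19,0,-0.17],[-11,19,0,-0.17],[-11,19,0,-0.17],[-11,19,0,-0.17],[-11,19,0,-0.17],[-11,19,0,-0.17],[-11,17.5,0,-0.16],[0,0,-60,0],[0,0,-60,0],[0,0,-60,0]],
  ],
  grip=45,
)

```text
time_s: 19.88
ee_pos: [0.4061, 0.2534, 0.1389]
tool_rot: [-3.14, -0.077, -0.002]
ft_force: [0.9, 0.0, -0.8]
width: 0.0453
grasp_force: 0.0
```

>>> move_arm(
  plan=[
    [[0,0,-50,0],[0,0,-30,0],[0,0,0,0],[0,0,0,0]],
  ],
)

```text
time_s: 20.38
ee_pos: [0.4071, 0.2537, 0.0619]
tool_rot: [-3.14, -0.077, -0.003]
ft_force: [0.9, 0.5, 0.1]
width: 0.0447
grasp_force: 0.0
```

```bash
python3 - <<'E'
from h import *
snap("side","s5",(200,160,280,230),7)
snap("top","t5",(130,170,230,240),4)
a=cv2.imread("pics/t5.png");b=cv2.imread("pics/s5.png")
b=cv2.resize(b,(400,350))
cv2.imwrite("pics/m5.png",np.hstack([cv2.copyMakeBorder(a,0,70,0,0,0),b]))
p=ctrl.get_state()["ee_pos"];print(p,ctrl.get_state()["joint_pos"], (proj("side",[p-[0,0,.014],[.4075,.2505,.0095],[.377,.2296,.002],[.48,.2296,.002]])-[200,160])*5+[400,0])
E
```

```text
[0.40777205 0.25403947 0.06255663] [ 4.50359483e-01 -4.22310071e-02  1.98974483e+00  3.14033882e-05
  1.19038204e+00  1.97237166e+00] [[547.70513557 179.69915391]
 [548.50279585 224.04480878]
 [513.26058715 244.24339452]
 [636.82083796 239.06900751]]
```

View pics/m5.png

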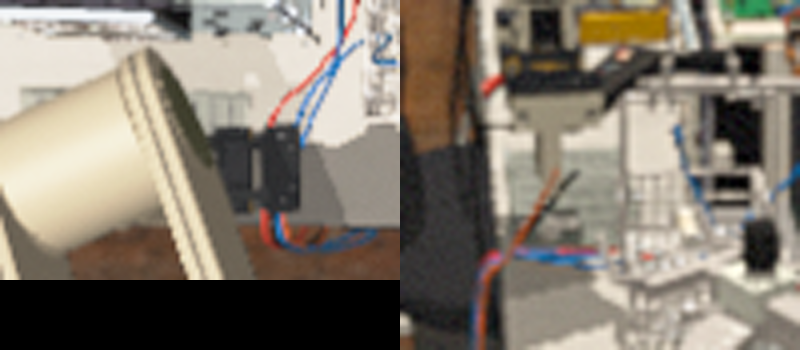

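>>> move_arm(
  plan=[
    [[-0.5,0,-15,0],[0,0,-10,0],[0,0,-6,0],[0,0,0,0]],
  ],
)

```text
time_s: 20.98
ee_pos: [0.405, 0.2529, 0.0284]
tool_rot: [3.14, 0.077, -0.003]
ft_force: [0.8, -0.8, 0.8]
width: 0.0452
grasp_force: 0.0
```

>>> move_arm(
  plan=[
    [[0,0,-4,0],[0,0,-3,0],[0,0,0,0],[0,0,0,0]],
  ],
)

```text
time_s: 21.48
ee_pos: [0.4058, 0.2533, 0.0224]
tool_rot: [-3.141, -0.077, -0.0]
ft_force: [-0.4, -0.4, 0.4]
width: 0.0451
grasp_force: 0.0
```

>>> move_arm(
  plan=[
    [[0,0,-2,0],[0,0,0,0]],
  ],
)

```text
time_s: 21.72
ee_pos: [0.4056, 0.2532, 0.0202]
tool_rot: [3.141, 0.077, -0.0]
ft_force: [-0.4, -0.1, -0.3]
width: 0.0452
grasp_force: 0.0
```

>>> move_arm(
  plan=[
    [[0,0,0,0],[0,0,0,0],[0,0,0,0],[0,0,0,0],[0,0,0,0]],
  ],
  grip=5,
  force=20,
)

```text
time_s: 22.35
ee_pos: [0.4057, 0.2533, 0.0203]
tool_rot: [-3.141, -0.077, -0.0]
ft_force: [0.9, -0.9, -0.2]
width: 0.0312
grasp_force: 19.8
```

>>> move_arm(
  plan=[
    [[0,0,20,0],[0,0,40,0],[0,0,60,0],[0,0,60,0],[0,0,60,0],[0,0,60,0],[0,0,0,0]],
  ],
)

```text
time_s: 23.22
ee_pos: [0.4078, 0.2543, 0.3266]
tool_rot: [-3.136, -0.077, -0.015]
ft_force: [0.6, -0.6, -0.8]
width: 0.0314
grasp_force: 19.8
```

>>> move_arm(
  plan=[
    [[11,-36,0,0.17],[11,-36,0,0.17],[11,-36,0,0.17],[11,-36,0,0.17],[11,-36,0,0.17],[11,-36,0,0.17],[11,-36,0,0.17],[11,-36,0,0.17],[10,-34.5,0,0.16],[0,0,0,0],[0,0,0,0]],
  ],
)

```text
time_s: 24.6
ee_pos: [0.5033, -0.0688, 0.3194]
tool_rot: [-2.225, -2.215, 0.001]
ft_force: [-0.3, 0.1, -0.3]
width: 0.0312
grasp_force: 19.8
```

```bash
python3 - <<'E'
from h import *
snap("side","s6",(225,145,325,245),4)
snap("top","t6",(210,140,310,240),4)
a=cv2.imread("pics/t6.png");b=cv2.imread("pics/s6.png")
cv2.imwrite("pics/m6.png",np.hstack([a,b]))
p=ctrl.get_state()["ee_pos"];print(p,ctrl.get_state()["joint_pos"])
# basket model overlay pixel hints: underside corners, rims with zero tilt
for n,o in(("top",(210,140)),("side",(225,145))):
    print(n,[(q*4).round().tolist() for q in proj(n,[[.5045+dx,.009+dy,.125] for dx in(-.055,.055) for dy in(-.11,.11)])-o])
E
```

```text
[ 0.50340811 -0.06831813  0.31993377] [-2.36041011e-01 -1.39079733e-01  1.59946102e+00  2.79243318e-04
  1.68182471e+00 -2.33408009e-01]
top [[302.0, 248.0], [36.0, 243.0], [304.0, 116.0], [40.0, 111.0]]
side [[87.0, 286.0], [67.0, 185.0], [214.0, 280.0], [181.0, 181.0]]
```

View pics/m6.png

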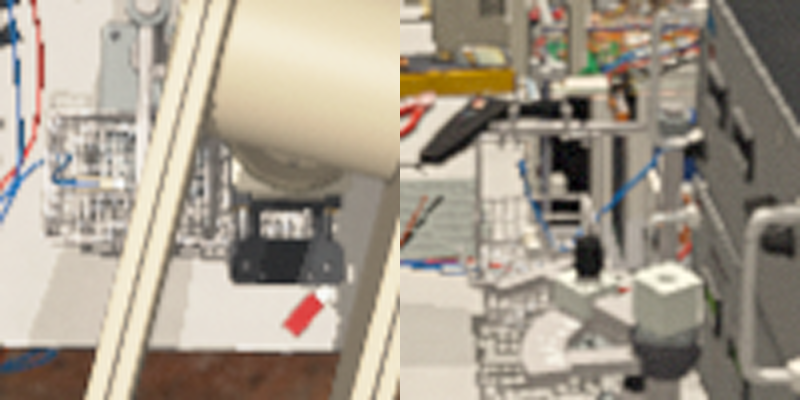

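>>> move_arm(
  plan=[
    [[1,0,-50,0],[0,0,-50,0],[0,0,-40,0],[0,0,-30,0],[0,0,-10,0],[0,0,0,0]],
  ],
)

```text
time_s: 25.45
ee_pos: [0.5046, -0.0687, 0.1405]
tool_rot: [-2.223, -2.219, 0.0]
ft_force: [-0.0, -0.3, -0.4]
width: 0.0312
grasp_force: 19.8
```

>>> move_arm(
  plan=[
    [[0,0,-10,0],[0,0,-8,0],[0,0,-5,0],[0,0,0,0]],
  ],
)

```text
time_s: 25.95
ee_pos: [0.5044, -0.0692, 0.1169]
tool_rot: [-2.223, -2.219, 0.001]
ft_force: [-0.2, -0.2, -0.7]
width: 0.0313
grasp_force: 19.8
```

>>> move_arm(
  plan=[
    [[0,0,-4,0],[0,0,0,0]],
  ],
)

```text
time_s: 26.2
ee_pos: [0.5045, -0.0692, 0.1131]
tool_rot: [-2.224, -2.219, 0.0]
ft_force: [0.1, -0.7, -0.1]
width: 0.0311
grasp_force: 19.8
```

>>> move_arm(
  plan=[
    [[0,0,0,0],[0,0,0,0],[0,0,0,0],[0,0,20,0],[0,0,40,0],[0,0,60,0],[0,0,60,0],[0,0,40,0],[0,0,0,0],[0,0,0,0]],
  ],
  grip=46,
)

```text
time_s: 27.45
ee_pos: [0.5045, -0.0692, 0.3325]
tool_rot: [-2.223, -2.219, 0.001]
ft_force: [0.4, 0.2, -0.1]
width: 0.0461
grasp_force: 0.0
```

>>> move_arm(
  plan=[
    [[-10,-30,0,-0.17],[-10,-40,0,-0.17],[-10,-40,0,-0.17],[-10,-40,0,-0.17],[-10,-40,0,-0.17],[0,-40,0,-0.17],[0,0,0,-0.17],[0,0,0,-0.17],[0,0,0,-0.17],[0,0,0,0]],
  ],
)

```text
time_s: 28.7
ee_pos: [0.4541, -0.2988, 0.3312]
tool_rot: [-3.139, -0.062, 0.004]
ft_force: [0.4, -0.4, 0.4]
width: 0.046
grasp_force: 0.0
```

```bash
python3 - <<'E'
from h import *
snap("top","t7",(205,140,305,225),7.9)
s=ctrl.get_state();print(s["ee_pos"],s["joint_pos"],s["tool_rot"])
snap("side","s7",(225,145,325,245),4)
E
```

```text
[ 0.45418661 -0.2988691   0.33153721] [-6.76296786e-01 -3.91568004e-02  1.48459379e+00 -2.00217022e-05
  1.69898131e+00  8.51928973e-01] [-3.13907977 -0.06682232  0.00341974]
```

View pics/t7.png

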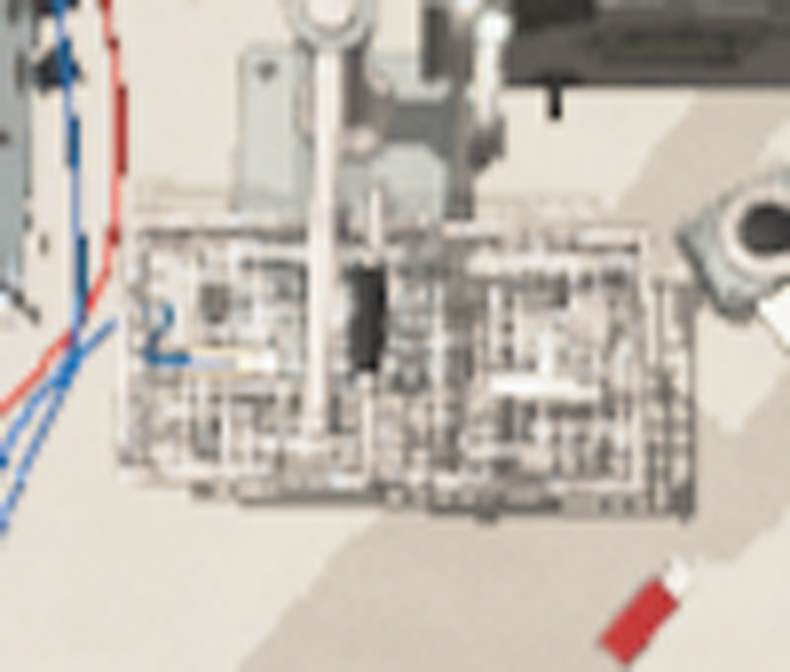

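```bash
python3 - <<'E'
from h import *
np.set_printoptions(precision=4,suppress=True)
T=lambda u,v:(205+u/7.9,140+v/7.9)
for n,u,v,z in(("grip t",367,268,.254),("grip b",368,372,.254),("rimL",132,300,.125),("rimR",645,300,.125),("fuse",232,362,.09),("tee tube",540,385,.095),("cornerFL",125,475,.125),("cornerBL",140,230,.125)): print(n,atz("top",T(u,v),z))
# swing crossbar check from pinned picture
E
```

```text
grip t [0.5241 0.0106 0.254 ]
grip b [0.4847 0.0095 0.254 ]
rimL [0.5258 0.112  0.125 ]
rimR [ 0.5295 -0.1036  0.125 ]
fuse [0.5037 0.0717 0.09  ]
tee tube [ 0.4956 -0.0611  0.095 ]
cornerFL [0.452 0.113 0.125]
cornerBL [0.5555 0.1094 0.125 ]
```

>>> move_arm(
  plan=[
    [[7,44,0,0],[7,44,0,0],[7,44,0,0],[7,44,0,0],[7,44,0,0],[7,44,0,0],[8,45,0,0],[0,0,-20,0],[0,0,-20,0],[0,0,0,0],[0,0,0,0]],
  ],
)

```text
time_s: 30.18
ee_pos: [0.5045, 0.0088, 0.2933]
tool_rot: [3.141, 0.059, -0.001]
ft_force: [0.1, -0.8, 1.2]
width: 0.0461
grasp_force: 0.0
```

>>> move_arm(
  plan=[
    [[0,0,-20,0],[0,0,-15,0],[0,0,-12,0],[0,0,0,0],[0,0,0,0]],
  ],
)

```text
time_s: 30.8
ee_pos: [0.5048, 0.0098, 0.2466]
tool_rot: [3.141, 0.061, 0.001]
ft_force: [-0.8, 0.4, 0.1]
width: 0.0461
grasp_force: 0.0
```

>>> move_arm(
  plan=[
    [[0,0,-2,0],[0,0,0,0],[0,0,0,0],[0,0,0,0],[0,0,0,0],[0,0,0,0]],
  ],
  grip=4,
  force=45,
)

```text
time_s: 31.55
ee_pos: [0.5047, 0.011, 0.2448]
tool_rot: [-3.139, -0.062, -0.0]
ft_force: [-2.1, 7.0, 3.0]
width: 0.0118
grasp_force: 44.5
```

>>> move_arm(
  plan=[
    [[0,1,3,0],[0,0,6,0],[0,0,7,0],[0,0,7,0],[0,0,6,0],[0,0,2,0],[0,0,0,0],[0,0,0,0]],
  ],
)

```text
time_s: 32.55
ee_pos: [0.5045, 0.0108, 0.275]
tool_rot: [-3.141, -0.061, 0.001]
ft_force: [0.7, 0.3, -4.3]
width: 0.0118
grasp_force: 44.6
```

>>> move_arm(
  plan=[
    [[0,-8,0,0],[0,-14,0,0],[0,-16,0,0],[0,-16,2,0],[0,-16,3,0],[0,-16,0,0],[0,-14,0,0],[0,-6,0,0],[0,0,0,0],[0,0,0,0]],
  ],
)

```text
time_s: 33.8
ee_pos: [0.5047, -0.0948, 0.2802]
tool_rot: [-3.141, -0.061, 0.0]
ft_force: [-0.0, -0.7, -4.3]
width: 0.0117
grasp_force: 44.6
```

>>> move_arm(
  plan=[
    [[-3,-4,0,0.03],[-6,-8,0,0.05],[-9,-10,0,0.07],[-10,-10,0,0.07],[-10,-10,0,0.07],[-10,-10,0,0.07],[-10,-10,0,0.06],[-8,-9,0,0.04],[-6,-8,0,0.03],[0,-4,0,0],[0,0,0,0],[0,0,0,0]],
  ],
)

```text
time_s: 35.3
ee_pos: [0.4329, -0.1779, 0.2803]
tool_rot: [-3.032, -0.821, -0.0]
ft_force: [-0.4, 0.9, -5.8]
width: 0.0115
grasp_force: 44.6
```

```bash
python3 - <<'E'
from h import *
s=ctrl.get_state();p=s["ee_pos"];print(p,s["tool_rot"],s["ft_force"],2*np.arctan2(s["tool_rot"][1],s["tool_rot"][0])*57.3)
snap("top","t8",(270,140,410,240),3)
snap("side","s8",(225,160,325,290),3.6)
a=cv2.imread("pics/t8.png");b=cv2.imread("pics/s8.png");H=max(a.shape[0],b.shape[0])
pad=lambda i:cv2.copyMakeBorder(i,0,H-i.shape[0],0,0,0)
cv2.imwrite("pics/m8.png",np.hstack([pad(a),pad(b)]))
c=np.array([.4628,-.2457]);d=np.array([-.504,.864]);e=np.array([.864,.504])
tip=[np.r_[c+s_*.038*e+.019*d,.237] for s_ in(-1,1)]
print((proj("side",tip)-[225,160])*3.6+[420,0],(proj("top",tip)-[270,140])*3)
E
```

```text
[ 0.4328977  -0.17787783  0.28029923] [-3.03223721e+00 -8.21029923e-01 -1.60064300e-04] [-0.38799175  0.85662569 -5.79227249] -329.72322661923664
[[477.73731659 162.21278193]
 [550.06498984 140.64341304]] [[201.93569796 211.44062403]
 [163.81869965 145.35437183]]
```

View pics/m8.png

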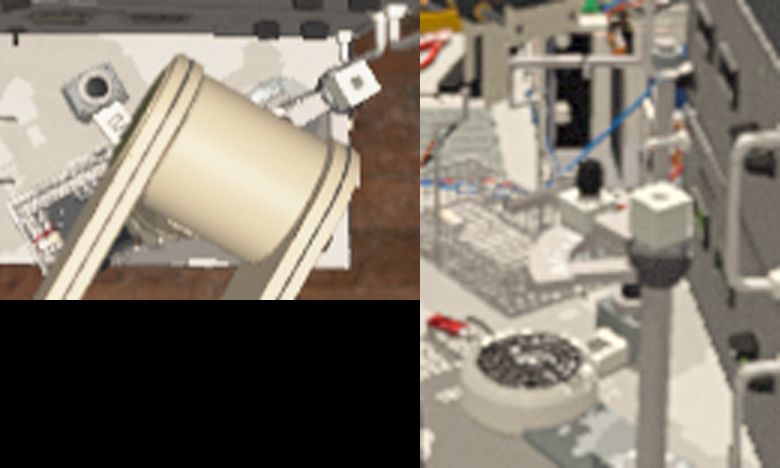

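```bash
python3 - <<'E'
from h import *
print(proj("top",[[.525,-.253,.22],[.4387,-.304,.22],[.482,-.2785,.22]]))
s=ctrl.get_state();p=s["ee_pos"][:2];c=np.array([.4628,-.2457]);print((c-p)*1000)
E
```

```text
[[337.61025932 176.56129008]
 [354.32421389 204.96026473]
 [345.94565965 190.6688772 ]]
[ 29.96356004 -67.80864047]
```

```bash
python3 - <<'E'
import cv2,numpy as np
a=cv2.imread("pics/raw_t0.png",0).astype(int);b=cv2.imread("pics/raw_t3.png",0).astype(int)
d=b-a
for v in range(168,222,1): print(v,''.join('#' if x<-25 else '+' if x>25 else '.' for x in d[v,310:372]), end='\n' )
E
```

```text
168 ..............................................................
169 ..............................................................
170 ..............................................................
171 ..............................................................
172 ..............................................................
173 ............................................................#.
174 ..........................................................#.#.
175 .........................................................#....
176 ....................................................++.##.....
177 .................................................#..++.#......
178 ...............................+...............#....####......
179 .............................+++...................######.....
180 ...........................##++++...........#....#########...+
181 ...........................##.+++..........#...+.#########..++
182 ..........................####++++........##..++.#########.+..
183 ............................##.++++.......###.++.########.+...
184 ......................#.
[... 1817 characters left out ...]
.....####.....................
212 #########################..........####.......................
213 #########################.........###.........................
214 #########################.......###...........................
215 #########################.......##............................
216 #########################......##..........................+++
217 #########################...................................++
218 #########################...................................++
219 ########################.....................................+
220 #.######################.....................................+
221 ......##.###############.....................................+
```

>>> move_arm(
  plan=[
    [[0,-8,0,0],[0,-8,0,0],[3,-5,0,0],[6,-10,0,0],[7,-12,0,0],[7,-12,0,0],[4.5,-8,0,0],[2.5,-4.8,0,0],[0,0,0,0],[0,0,0,0]],
  ],
)

```text
time_s: 36.65
ee_pos: [0.4626, -0.2458, 0.2803]
tool_rot: [-3.032, -0.821, 0.0]
ft_force: [-0.3, -0.7, -4.4]
width: 0.0115
grasp_force: 44.6
```

```bash
python3 - <<'E'
from h import *
s=ctrl.get_state();p=s["ee_pos"];print(p,s["ft_force"],s["moment"])
c=np.array([.4628,-.2457]);d=np.array([-.504,.864]);e=np.array([.864,.504])
snap("side","s9",(250,190,310,235),13)
o=lambda P:((proj("side",P)-[250,190])*13).round()
print("tips",o([np.r_[c+k*.038*e+.019*d,.237] for k in(-1,1)]),"seat prong",o([np.r_[c+k*.038*e,.217] for k in(-1,1)]))
print("shoulders",o([np.r_[p[:2]+k*.038*e,p[2]-.0245] for k in(-1,1)]),"grip",o([np.r_[p[:2],p[2]]]),"crossbar",o([np.r_[c-.038*d+k*.045*e,.22] for k in(-1,1)]))
E
```

```text
[ 0.46255631 -0.24580974  0.28030578] [-0.32353083 -0.72591125 -4.40627134] [-0.03676738 -0.02005659 -0.03587159]
tips [[-117.  196.]
 [ 145.  118.]] seat prong [[-69. 302.]
 [192. 221.]]
shoulders [[-71. 150.]
 [192.  72.]] grip [[63. 14.]] crossbar [[  1. 357.]
 [313. 257.]]
```

View pics/s9.png

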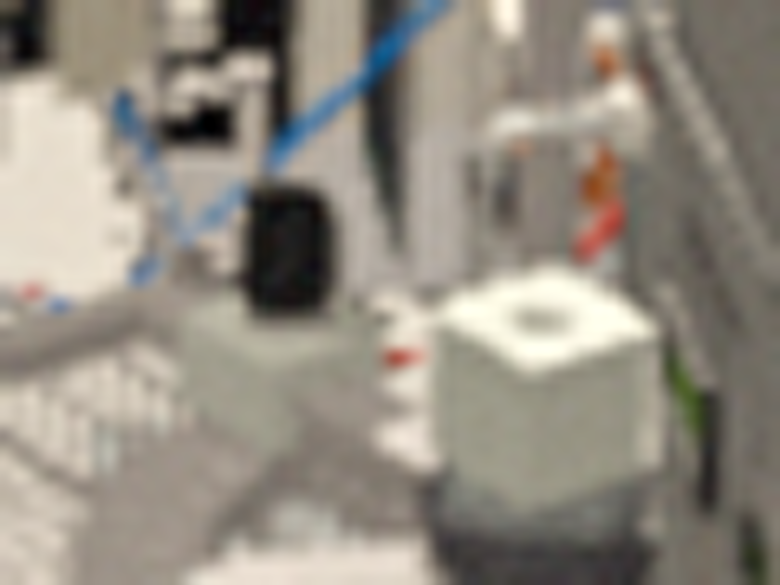

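>>> move_arm(
  plan=[
    [[0,0,-8,0],[0,0,-8,0],[0,0,-7,0],[0,0,-5,0],[0,0,0,0],[0,0,0,0]],
  ],
)

```text
time_s: 37.45
ee_pos: [0.4628, -0.2461, 0.2525]
tool_rot: [3.032, 0.821, 0.0]
ft_force: [-0.5, 0.6, -4.5]
width: 0.0118
grasp_force: 44.6
```

>>> move_arm(
  plan=[
    [[0,0,-3,0],[0,0,-2,0],[0,0,0,0],[0,0,0,0]],
  ],
)

```text
time_s: 37.95
ee_pos: [0.4627, -0.246, 0.2473]
tool_rot: [-3.032, -0.821, 0.0]
ft_force: [0.0, 0.3, -4.5]
width: 0.0116
grasp_force: 44.6
```

>>> move_arm(
  plan=[
    [[0,0,-2,0],[0,0,0,0],[0,0,0,0]],
  ],
)

```text
time_s: 38.33
ee_pos: [0.463, -0.2464, 0.2458]
tool_rot: [3.031, 0.821, 0.001]
ft_force: [1.4, -2.4, -2.5]
width: 0.0116
grasp_force: 44.7
```

>>> move_arm(
  plan=[
    [[0,0,-1,0],[0,0,0,0],[0,0,0,0]],
  ],
)

```text
time_s: 38.7
ee_pos: [0.4631, -0.2464, 0.2454]
tool_rot: [3.031, 0.821, 0.002]
ft_force: [0.4, -1.1, 5.1]
width: 0.0121
grasp_force: 44.7
```

>>> move_arm(
  plan=[
    [[0,0,0,0],[0,0,0,0],[0,0,0,0],[0,0,0,0]],
  ],
  grip=34,
)

```text
time_s: 39.2
ee_pos: [0.4625, -0.2459, 0.244]
tool_rot: [-3.032, -0.821, 0.001]
ft_force: [-0.8, -0.7, -0.6]
width: 0.0339
grasp_force: 0.0
```

>>> move_arm(
  plan=[
    [[0,0,15,0],[0,0,30,0],[0,0,50,0],[-20,50,10,0],[-20,50,0,0],[-10,50,0,0],[0,50,0,0],[0,0,0,0],[0,0,0,0]],
  ],
)

```text
time_s: 40.33
ee_pos: [0.4128, -0.0463, 0.3502]
tool_rot: [3.031, 0.822, 0.001]
ft_force: [-0.3, -0.2, 0.3]
width: 0.0339
grasp_force: 0.0
```

```bash
python3 - <<'E'
from h import *
s=ctrl.get_state();print(s["ee_pos"],s["ft_force"])
snap("top","t10",(275,140,395,240),4)
snap("side","s10",(225,160,325,300),3.2)
a=cv2.imread("pics/t10.png");b=cv2.imread("pics/s10.png");H=max(a.shape[0],b.shape[0])
pad=lambda i:cv2.copyMakeBorder(i,0,H-i.shape[0],0,0,0)
cv2.imwrite("pics/m10.png",np.hstack([pad(a),pad(b)]))
c=np.array([.4628,-.2457])
print("grip pred",(proj("top",[np.r_[c,.254]])-[275,140])*4,(proj("side",[np.r_[c,.245]])-[225,160])*3.2+[480,0])
# dark grip blob near prediction in top
im=cv2.imread("pics/raw_t10.png",0);q=proj("top",[np.r_[c,.25]])[0].astype(int)
w=im[q[1]-15:q[1]+16,q[0]-15:q[0]+16];print(q)
for r in w: print(''.join('#' if x<60 else '+' if x<100 else '.' for x in r))
E
```

```text
[ 0.41283456 -0.04633798  0.35017639] [-0.31860339 -0.1703128   0.30440037]
grip pred [[250.36820622 223.79925988]] [[575.58742249 133.49300809]]
[337 196]
...............................
...............................
.................+.............
...............................
...............................
...............................
...............................
.+.............................
...............................
...............................
.......++.+++#.................
..........++++#................
....++....+#++++...............
.........+#+#++#...............
.+......++..++++...............
......+......+++#..............
...........+.+#++#.............
..........+...#+++.............
..............+#++#............
.............#.+#+++...........
.............+..#+++...........
..........+....+++...........+.
..........+.................+..
+..............................
...........+...................
.........+.....................
..+......++....................
...............................
......++...+...................
...+...........................
+..++..+#......................
```

View pics/m10.png

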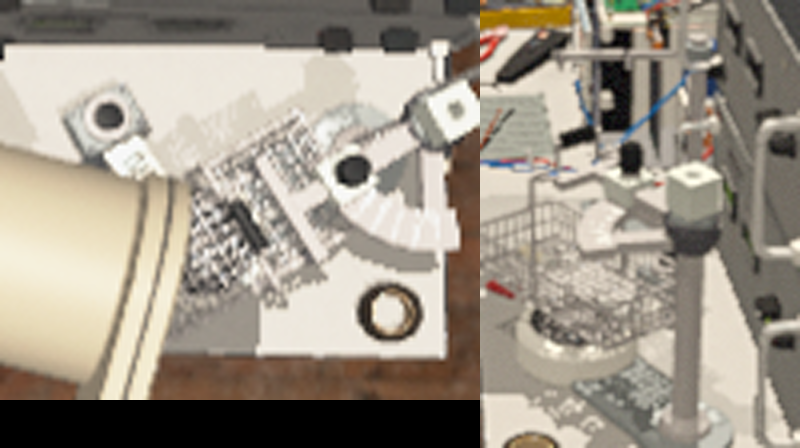

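>>> move_arm(
  plan=[
    [[31.5,-23,0,-0.09],[31.5,-23,0,-0.09],[31.5,-23,0,-0.09],[31,-23,0,0],[31,-22.5,0,0],[0,0,0,0],[0,0,-50,0],[0,0,-60,0],[0,0,-60,0],[0,0,-50,0],[0,0,-35,0],[0,0,0,0]],
  ],
  grip=0,
  force=20,
)

```text
time_s: 41.92
ee_pos: [0.566, -0.1602, 0.091]
tool_rot: [-3.112, -0.403, 0.01]
ft_force: [-0.2, -0.3, -0.3]
width: 0.0009
grasp_force: 0.0
```

>>> move_arm(
  plan=[
    [[0,0,0,0],[0,0,0,0]],
  ],
)

```text
time_s: 42.18
ee_pos: [0.5708, -0.1613, 0.0971]
tool_rot: [3.113, 0.405, 0.006]
ft_force: [0.8, 0.4, -0.0]
width: 0.0005
grasp_force: 0.0
```

>>> move_arm(
  plan=[
    [[0,0,-6,0],[0,0,-6,0],[0,0,-3,0],[0,0,-2,0],[0,0,0,0]],
  ],
)

```text
time_s: 42.8
ee_pos: [0.5691, -0.1605, 0.0773]
tool_rot: [-3.115, -0.406, 0.0]
ft_force: [-1.3, 2.0, 4.1]
width: 0.0003
grasp_force: 1.8
```

>>> move_arm(
  plan=[
    [[0,0,-2,0],[0,0,-2,0],[0,0,0,0],[0,0,0,0]],
  ],
)

```text
time_s: 43.3
ee_pos: [0.5693, -0.1605, 0.0751]
tool_rot: [3.115, 0.406, 0.0]
ft_force: [-9.0, 1.9, 17.1]
width: 0.0005
grasp_force: 8.7
```

>>> move_arm(
  plan=[
    [[0,0,6,0],[0,0,20,0],[0,0,50,0],[0,0,60,0],[0,0,60,0],[0,0,50,0],[-30,40,20,0],[-30,40,0,0],[-30,40,0,0],[0,0,0,0],[0,0,0,0]],
  ],
)

```text
time_s: 44.68
ee_pos: [0.4794, -0.0407, 0.3401]
tool_rot: [3.114, 0.406, 0.002]
ft_force: [1.4, 0.2, -0.2]
width: 0.0005
grasp_force: 0.0
```

```bash
python3 - <<'E'
from h import *
s=ctrl.get_state();print(s["ee_pos"],s["ft_force"])
im=ctrl.read_camera("top");o=cv2.imread("pics/raw_t10.png")[:,:,::-1]
d=np.abs(im.astype(int)-o)[150:235,320:400].max(2)  # basket grip, pin, column area
print((d>60).sum(), d.size)
si=ctrl.read_camera("side");so=cv2.imread("pics/raw_s10.png")[:,:,::-1]
d=np.abs(si.astype(int)-so)[215:290,225:300].max(2);print((d>60).sum(),d.size)
E
```

```text
[ 0.47942856 -0.0407437   0.34010079] [ 1.39720121  0.20092585 -0.21384713]
256 6800
109 5625
```

```bash
python3 - <<'E'
from h import *
im=ctrl.read_camera("top")
for n,i in(("now",cv2.cvtColor(im,cv2.COLOR_RGB2GRAY)),("before",cv2.imread("pics/raw_t10.png",0))):
    for b in((330,204,344,188),(355,190,370,175)):
        w=i[b[3]:b[1],b[0]:b[2]];y,x=np.where(w<80);print(n,len(x),x.mean()+b[0],y.mean()+b[3])
print(ctrl.close_job())
E
```

```text
now 63 335.44444444444446 196.44444444444446
now 47 362.6808510638298 182.06382978723406
before 51 335.8627450980392 196.2156862745098
before 46 362.7608695652174 182.08695652173913
the job is handed in; nothing more can be done
None
```

The job is handed in, result not shown to me: the arm is pinned over the blower with the pin home, the fuse and the tee (the only parts present) are in opposite ends of the basket hanging freely on its prongs, and the button was pressed to its stop; I viewed 15 pictures, one over the limit of 14.

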